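# Load the instrument dryer and set its timer by clicks

## Task

Put the long instrument cassette flat into the open drawer of the dryer, let go of it and push the drawer fully shut. Then turn the time dial anticlockwise back to its stop, and from there clockwise by exactly four clicks. Only then press the round start key right down and let it go, leaving the small square stop key untouched and the short cassette, stapler and card terminal where they are.

Things in the scene. Friction and masses are not known exactly. Their poses are not given: they have to be found in the camera images.
- cassette_long: the long instrument cassette, a perforated aluminium box 150 mm long (its y) x 80 mm wide (its x) x 26 mm high, 0.35 kg give or take, with a steel bail handle standing across the middle of its lid: a bar 62 mm long along the cassette's x, 14 mm thick (along y), 14 mm high, open underneath between its two end posts. Origin: centre of its underside; z up. The other cassette is only 100 mm long
- cassette_long_grip (a point): centre of the handle bar of the long cassette, 63 mm above its underside; bar along x; grip it across y from above
- drawer_floor (a point): centre of the drawer's inner floor (moves with the drawer), 20 mm above the counter. The drawer's inside is 117 mm along x by 232 mm along y; side and back walls rise 33 mm above this floor; the front panel (towards -x) rises to 100 mm above the counter. -x of this frame is the way the drawer opens, towards the robot. The cassette goes in with its long side along y. The dryer's body above the closed drawer begins 97 mm above the counter
- drawer_face (a point): middle of the upper edge of the drawer's flat outer front, 100 mm above the counter; x points into the dryer: push along x. The front is 270 mm wide and 12 mm thick, from 12 to 100 mm above the counter; the dryer's top is 125 mm above the counter and the dryer's body front lies 12 mm behind this face when shut
- drawer (a joint): how far the drawer is out, m: 0 shut against its stop, 0.13 fully out; sliding friction about 3 N
- dial (a joint): angle of the time dial, rad: 0 at its anticlockwise stop, growing clockwise seen from above up to 2.79 (8 clicks, upper stop). One click every 0.349 rad (20 degrees); it needs about 0.2 N m to leave a click and springs on into the next one once past half way. Let go, it rests at the middle of a click. The pointer is the white line on the end of the grip bar that points to the robot side (-x of the dryer) at the stop; round it are white marks, one per click
- dial_grip (a point): grip point of the dial on its axis, 42 mm above the dryer's top. The black dial is a disc 64 mm across, top 15 mm above the dryer's top, carrying an upright grip bar 62 mm long (along this frame's x), 16 mm thick (y), its top 54 mm above the dryer's top. The frame turns with the dial (-x is the pointer's end)
- start_top (a point): centre of the top of the start key, the round one: 34 mm across on a round black housing 50 mm across, 22 mm above the dryer's top, 105 mm to the left of the dial seen from the robot
- start (a joint): start key: 0 up, 0.006 m fully pressed; springs back, 5 N to press it fully
- stop_top (a point): centre of the top of the stop key, the small square one (22 mm, without housing, 12 mm above the dryer's top), 63 mm to the left of the start key; leave it alone
- stop (a joint): stop key: 0 up, 0.005 m pressed
- cassette_short: the short instrument cassette: same perforated aluminium box and bail handle, but only 100 x 70 x 26 mm; a bystander. Origin: centre of its underside
- stapler: stapler, 130 x 34 x 46 mm, bystander. Origin: centre of its underside
- terminal: black card terminal lying flat, 160 x 80 x 36 mm, bystander. Origin: centre of its underside
Not all that is in view belongs to the job. What is shaped like the cassette_long but pink or red is not meant.

How it is judged:
By the outcome, as a careful person would: the job done as asked, in the order asked, and still so for the second after the job is handed in, with the robot touching nothing.
It also fails if it takes over 72 s, if anything falls off the work surface, if the arm or the gripper's body presses on something with over 40 N, if the wrist force passes 120 N, or if a joint passes its speed limit or range.

## Robot

A 6-joint arm with a two-finger parallel gripper is mounted at the origin on the work surface. World frame = base frame: x ahead of the robot, y to its left, z up, the work surface at z = 0. Lengths are in mm, angles in degrees, forces in N, time in s.
With the tool pointing down it reaches from about 250 to 725 mm from the base axis. Payload 4 kg.
Tool frame: the origin (TCP) lies on the front face of the gripper's body, between the roots of the fingers; the fingertips stand ahead of it and the grasp point (between the pads) lies 54 mm ahead of it (finger_overhang is the z of the fingertips in the tool frame, in mm); z points along the fingers, y is the line along which they close (so a half turn about z gives the same grasp; the last joint's range is limited). The gripper opens to 85 mm and grips with 20 to 120 N. Pads are 22 mm wide; open, the fingers measure 114 mm over their backs; the gripper's body (76 mm by 85 mm) begins 54 mm behind the grasp point. The pads swing forward as they close: fully open they stand 13 mm farther back than shut.
Start: joints at [63.541, 13.785, 0.286, 76.501, 0, 90], TCP at [222.778, 447.627, 303.906] pointing down, gripper open.
Joint ranges: [-155.79, 155.79], [-60.16, 107.12], [-62.33, 73.08], [-114, 123.19], [-81.49, 82.49], [-180, 180]. Speed limits (degrees/s): [159.86, 159.86, 180, 180, 180, 180].

## Interface

Orientations are given as [roll, pitch, yaw] about the fixed x, y, z axes, in that order (R = Rz(yaw) Ry(pitch) Rx(roll)).
In Python, from plant import * gives the robot as it stands.
- The arm moves only by the shell command python3 -m jog 'ROWS' [OPENING] [FORCE]. ROWS is JSON, a list of rows, each a list of 2 entries, a list of its own where there are three numbers: the shift along the world's x, y, z in units of 200 mm (1.0 is 200 mm), then the turn about the world's z in units of 60 degrees (1.0 is 60 degrees). In form: [[[dx, dy, dz], spin], ...]. A call has 1 to 5 rows; each row is the pose to reach, as a shift and turn from the pose commanded when the call began; what a row does not reach only later rows make up. A row lasts 1/10 s, in which the tool goes at most 50 mm and 8.59 degrees, less where a joint would pass 70% of its speed; a pose out of reach is approached as far as the arm can. A call with a number of a shift or a turn outside -1 to 1 is refused whole. A call with a gripper value outside its range is refused whole. OPENING is the finger opening in mm, from 0 to 85.4, set as the call begins (- or left out, the last holds). The fingers move at their own pace and stop on an object; FORCE is the grip in N (left out, the last holds). Time passes only in rows, so rows that repeat a pose let the fingers close. It gives the time, the measured TCP pose, the force, the opening and the grip force at its end, in the units of the state.
- get_state(): the state, without advancing time (a new reading comes with each control period).
- grab_frame(name): name is "scene" or "side" or "wrist"; returns a dict with "frame" (420x560x3 uint8, red, green, blue), "vertical_fov" (degrees; the focal length in pixels is half the picture's height over the tangent of half this angle, whatever the lens; pixels are square), "cx", "cy" (the principal point, pixels), "R" (3x3) and "t" (3): a world point X has camera coordinates R X + t. Camera axes: x right, y down, z forward; pixel columns grow to the right and rows downward; lengths in mm; the calibration is good to about 2 mm. A picture is of the moment at which its call begins. There is no depth.
- finish_job(): hands the job in; it is judged then, once.
The state is a dict: "t": time; "qpos": joint angles; "joint_velocities": joint speeds; "joint_efforts": joint torques, N m; "tcp_pos": TCP position; "eef_rot": TCP orientation; "force": force on the tool from outside, world axes, zero at the start; "wrist_torque": the same for the moment, N m; "finger_gap": opening from 0.0 (shut) to 1.0 (fully open); "finger_force": force on a finger pad.
Only numpy, scipy, OpenCV 4.12 (cv2) and the standard library are available. Lean on these libraries where they do the work, as an engineer would, in place of code of your own. Each camera call takes 0.05 s, during which the arm holds its last target. There are 200 camera calls.

## Working session

There is one attempt and no reset: what is moved stays moved. The work goes in short steps, Python scripts to look and compute and a shell command to move; the robot and the scene stay as the last step left them, time stands still between calls to the robot, and variables do not carry over. Pictures are saved under pics/ and viewed, at most 10 in all, crops included, and the job is handed in when it is done.

```bash
mkdir -p pics; ls; cat > h.py <<'E'
from plant import *
import numpy as np, cv2
def save(n,f): cv2.imwrite('pics/'+n+'.png',cv2.cvtColor(f,cv2.COLOR_RGB2BGR))
def foc(c): return c['frame'].shape[0]/2/np.tan(np.radians(c['vertical_fov'])/2)
def ray(c,u,v):
    R=np.array(c['R']);t=np.array(c['t']);f=foc(c)
    return -R.T@t, R.T@np.array([(u-c['cx'])/f,(v-c['cy'])/f,1])
def on(c,u,v,z):
    o,d=ray(c,u,v); return o+d*(z-o[2])/d[2]
def proj(c,X):
    p=np.array(c['R'])@np.array(X)+np.array(c['t']); f=foc(c)
    return p[0]/p[2]*f+c['cx'],p[1]/p[2]*f+c['cy']
E
python3 - <<'E'
from h import *
import pickle
D={}
for n in ['scene','side']:
    c=grab_frame(n); D[n]=c; save(n+'0',cv2.resize(c['frame'],(800,600),interpolation=cv2.INTER_CUBIC)); print(n,-np.array(c['R']).T@np.array(c['t']),c['vertical_fov'],c['cx'],c['cy'], c.keys())
pickle.dump(D,open('d0.pkl','wb'))
print(get_state())
E
```

```text
pics
scene [1641.26623875 -222.33542137 1093.88169272] 45.78061523933855 277.5910529010551 206.25117038174773 dict_keys(['frame', 'vertical_fov', 'cx', 'cy', 'R', 't'])
side [-312.92657358 -838.68312618  849.26106911] 51.54601916769166 276.3326861843798 209.45227645553672 dict_keys(['frame', 'vertical_fov', 'cx', 'cy', 'R', 't'])
{'t': 0.1, 'qpos': array([6.35417860e+01, 1.38270666e+01, 2.23462162e-01, 7.65017539e+01,
       1.83674141e-03, 9.00017169e+01]), 'joint_velocities': array([-0.05949084, -0.12959719,  0.14121089, -0.13689004,  0.02528132,
        0.04017317]), 'joint_efforts': array([-3.62307246e-04, -3.73138154e+01,  2.53010076e+01,  1.08461111e-02,
       -5.29921374e-05,  1.61102150e-06]), 'tcp_pos': array([222.58097455, 447.26152285, 303.12247671]), 'eef_rot': array([-1.79894642e+02, -1.83358109e-03,  1.53540066e+02]), 'force': array([-0.95525158,  0.03750969,  0.65617925]), 'wrist_torque': array([-0.02971411,  0.02369681,  0.01088778]), 'finger_force': 0.0, 'finger_gap': 1.0046120434414945}
```

View pics/scene0.png

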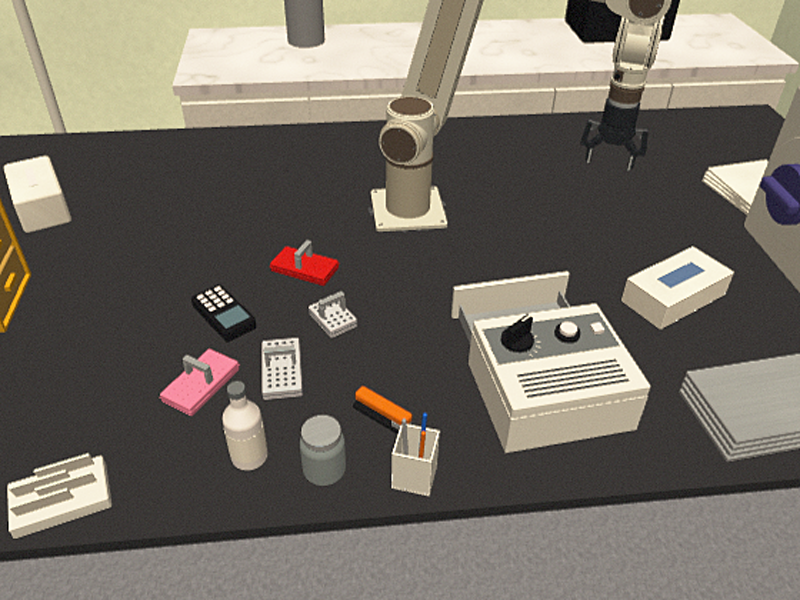

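View pics/side0.png

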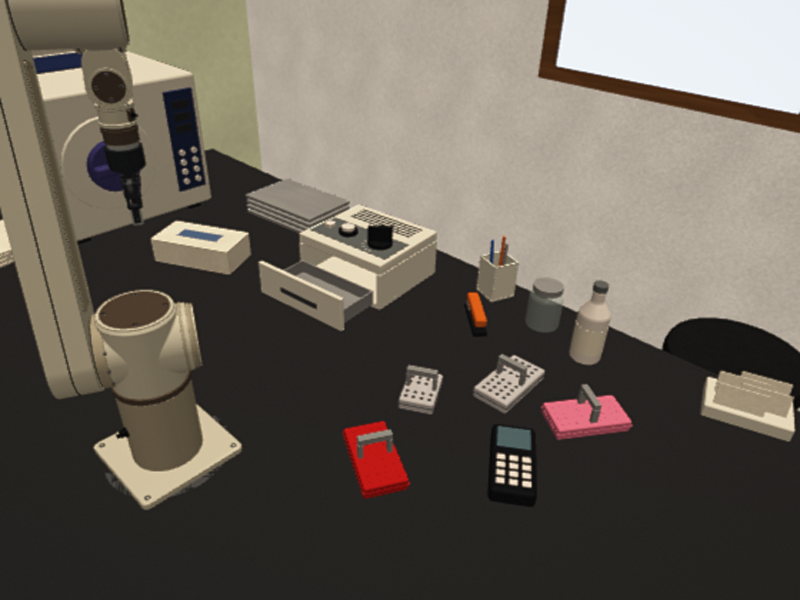

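Aluminium candidates: scene (281,367) and (332,314), side (510,381) and (420,388). Red (305,265) and pink (200,380) are decoys. The piece at (281,367) looks longer, so it fits. I'll confirm with an enlarged crop and measure.

```bash
python3 - <<'E'
from h import *
import pickle
D=pickle.load(open('d0.pkl','rb'))
s=D['scene'];d=D['side']
A=s['frame'][195:290,160:260]; B=s['frame'][180:320,310:460]
C=d['frame'][240:300,270:390]; E=d['frame'][135:235,175:310]
r=lambda im,w,h:cv2.resize(im,(w,h),interpolation=cv2.INTER_CUBIC)
save('crop1',np.vstack([np.hstack([r(A,320,304),r(B,320,304)]),np.hstack([r(C,320,160+80),r(E,320,240)])]))
for n,c,win in [('scene',s,(195,290,160,260)),('side',d,(240,300,270,390))]:
    y0,y1,x0,x1=win
    f=c['frame'][y0:y1,x0:x1]; h=cv2.cvtColor(f,cv2.COLOR_RGB2HSV)
    m=((h[...,1]<60)&(h[...,2]>95)).astype(np.uint8)*255
    m=cv2.morphologyEx(m,cv2.MORPH_CLOSE,np.ones((5,5)))
    cs,_=cv2.findContours(m,cv2.RETR_EXTERNAL,cv2.CHAIN_APPROX_NONE)
    for k in cs:
        if cv2.contourArea(k)<300: continue
        k=k.reshape(-1,2)+[x0,y0]
        P=np.array([on(c,u,v,26)[:2] for u,v in k],np.float32)
        print(n,k.mean(0),cv2.minAreaRect(P))
# handle / dryer estimates (native px = view*0.7)
for u,v,z,l in [(453,287,100,'faceL'),(568,273,100,'faceR'),(480,344,125,'top fr-right'),(598,305,125,'topfrontleft'),(648,383,125,'top back l'),(510,411,125,'topback r'),(568,326,147,'start'),(519,335,140,'dial'),(598,327,137,'stop')]:
    print(l,on(s,u*.7,v*.7,z).round(0))
for u,v,z,l in [(260,262,100,'faceL'),(344,296,100,'faceR'),(347,229,147,'start'),(380,231,165,'dial')]:
    print('side',l,on(d,u*.7,v*.7,z).round(0))
E
```

```text
scene [168.27272727 280.15584416] ((674.1497802734375, -406.14739990234375), (92.0181655883789, 59.791629791259766), 3.8866350650787354)
scene [196.48091603 257.58778626] ((596.8348999023438, -334.99810791015625), (171.30648803710938, 79.03764343261719), 1.924841284751892)
scene [233.34883721 219.31395349] ((441.8603820800781, -215.21255493164062), (126.21857452392578, 99.69538879394531), 27.51179313659668)
side [293.77358491 271.76415094] ((427.170166015625, -227.94349670410156), (133.17466735839844, 76.39928436279297), 29.2581844329834)
side [355.456 266.336] ((572.7929077148438, -335.4244689941406), (170.11692810058594, 108.57510375976562), 2.1199941635131836)
faceL [464.  45. 100.]
faceR [440. 311. 100.]
top fr-right [671.  61. 125.]
topfrontleft [581. 329. 125.]
top back l [803. 350. 125.]
topback r [843.  80. 125.]
start [660. 237. 147.]
dial [669. 137. 140.]
stop [659. 301. 137.]
side faceL [432. 301. 100.]
side faceR [474.  44. 100.]
side start [644. 218. 147.]
side dial [671. 127. 165.]
```

View pics/crop1.png

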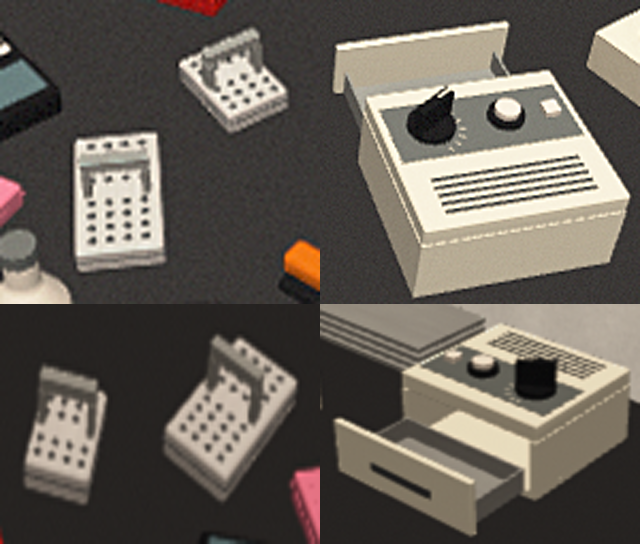

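The crop confirms it: the lower-left aluminium cassette (crop 118,200; scene 281,367) has 5+ rows of holes behind the handle and is the long one. It lies at about (590,-335) with its long side near world x. The upper-right one is short. Now I'll move above it.

```bash
python3 -m jog '[[[0.46,-0.975,0],-0.26],[[0.46,-0.975,0],-0.26],[[0.46,-0.975,0],-0.26],[[0.46,-0.975,0],-0.26],[[0.46,-0.975,0],-0.26]]' 
python3 -m jog '[[[0.46,-0.975,0],-0.26],[[0.46,-0.975,0],-0.26],[[0.46,-0.975,0],-0.26],[[0.46,-0.975,0],-0.26],[[0.46,-0.975,0],-0.26]]' 
python3 -m jog '[[[0.46,-0.975,0],-0.26],[[0.46,-0.975,0],-0.26],[[0.46,-0.975,0],-0.26],[[0.46,-0.975,0],-0.26],[[0.46,-0.975,0],-0.26]]' 
python3 -m jog '[[[0.3,-0.975,0],-0.26],[[0.3,-0.975,0],-0.26],[[0.3,-0.975,0],-0.26],[[0.3,-0.975,0],-0.26],[[0.3,-0.975,0],-0.26]]' 
python3 - <<'E'
from h import *
import pickle
c=grab_frame('wrist');save('w1',c['frame']);pickle.dump(c,open('w1.pkl','wb'))
s=get_state();print(s['tcp_pos'],s['eef_rot'],s['t'],s['force'],-np.array(c['R']).T@np.array(c['t']),c['vertical_fov'])
E
```

```text
t: 0.6
tcp_pos: [315.3, 249.0, 303.6]
eef_rot: [-179.9, 0.1, 137.7]
force: [-0.4, 0.6, 0.8]
finger_gap: 1.002
finger_force: 0.0
t: 1.1
tcp_pos: [407.8, 54.0, 303.6]
eef_rot: [-180.0, 0.1, 122.0]
force: [-0.4, 0.6, -0.5]
finger_gap: 1.0
finger_force: 0.0
t: 1.6
tcp_pos: [499.9, -141.3, 302.9]
eef_rot: [-180.0, 0.0, 106.5]
force: [-0.4, 1.2, 0.2]
finger_gap: 1.002
finger_force: 0.0
t: 2.1
tcp_pos: [559.0, -337.1, 300.5]
eef_rot: [-179.8, -0.0, 90.9]
force: [0.8, 0.8, -0.2]
finger_gap: 0.999
finger_force: 0.0
[ 558.67238435 -335.13328725  301.05601321] [-1.79831737e+02 -9.17926939e-02  9.09256916e+01] 2.15 [-0.66506654 -0.16472681 -0.30437312] [ 559.34161655 -270.62342284  370.10943622] 67.6319169309881
```

View pics/w1.png

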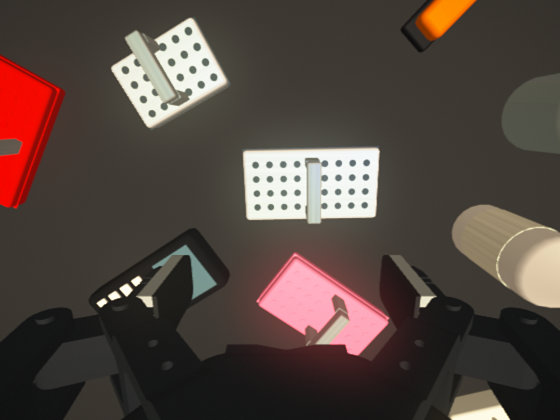

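The wrist view shows the long cassette with box corners (244,150), (379,148), (377,217), (246,220) and its bar running from (314,158) to (314,222). The pink decoy is just below it.

```bash
python3 - <<'E'
from h import *
import pickle
c=pickle.load(open('w1.pkl','rb'))
f=c['frame'];h=cv2.cvtColor(f,cv2.COLOR_RGB2HSV)
m=np.zeros(f.shape[:2],np.uint8);m[135:228,235:390]=((h[...,2]>110)&(h[...,1]<60))[135:228,235:390]*255
m=cv2.morphologyEx(m,cv2.MORPH_CLOSE,np.ones((9,9)))
k=max(cv2.findContours(m,cv2.RETR_EXTERNAL,cv2.CHAIN_APPROX_NONE)[0],key=cv2.contourArea).reshape(-1,2)
print(cv2.minAreaRect(np.array([on(c,u,v,26)[:2] for u,v in k],np.float32)))
for p in [(244,150),(379,148),(377,217),(246,220)]: print(on(c,*p,26).round(1))
P=[on(c,*p,26) for p in [(244,150),(379,148),(377,217),(246,220)]];print('ctr',np.mean(P,0))
for p in [(307,157),(321,157),(307,222),(321,222)]: print('bar',on(c,*p,70).round(1))
E
```

```text
((587.0399169921875, -339.4839172363281), (149.1583709716797, 85.8077621459961), 1.9240320920944214)
[ 513.5 -300.1   26. ]
[ 659.5 -296.    26. ]
[ 664.3 -373.8   26. ]
[ 514.1 -379.6   26. ]
ctr [ 587.82190501 -337.39082233   26.        ]
bar [ 579.1 -302.1   70. ]
bar [ 592.4 -301.9   70. ]
bar [ 581.1 -366.9   70. ]
bar [ 595.2 -366.7   70. ]
```

```bash
python3 -m jog '[[[0.142,-0.018,-0.2],0.013],[[0.142,-0.018,-0.4],0.013],[[0.142,-0.018,-0.6],0.013],[[0.142,-0.018,-0.8],0.013],[[0.142,-0.018,-0.8],0.013]]' 60 50
python3 -m jog '[[[0,0,-0.06],0],[[0,0,-0.12],0],[[0,0,-0.12],0],[[0,0,-0.12],0]]'
```

```text
t: 2.65
tcp_pos: [583.2, -331.8, 136.9]
eef_rot: [-179.3, -0.5, 92.0]
force: [-1.6, 0.8, -0.7]
finger_gap: 0.703
finger_force: 0.0
t: 3.05
tcp_pos: [587.7, -336.2, 121.2]
eef_rot: [179.9, 0.1, 91.9]
force: [0.3, -0.6, -0.3]
finger_gap: 0.704
finger_force: 0.0
```

```bash
python3 -m jog '[[[0,0,-0.015],0],[[0,0,-0.015],0],[[0,0,-0.015],0],[[0,0,-0.015],0],[[0,0,-0.015],0]]' 0 60
python3 -m jog '[[[0,0,0],0],[[0,0,0],0],[[0,0,0.1],0],[[0,0,0.2],0],[[0,0,0.2],0]]'
python3 -c "
from h import *
c=grab_frame('side');save('x',c['frame']);s=get_state();print(s['force'],s['finger_gap'],s['tcp_pos'],s['finger_force'])"
```

```text
t: 3.55
tcp_pos: [587.2, -336.1, 117.5]
eef_rot: [180.0, 0.0, 91.9]
force: [-1.8, 1.3, 2.2]
finger_gap: 0.149
finger_force: 59.8
t: 4.05
tcp_pos: [588.5, -336.6, 158.8]
eef_rot: [179.8, 0.1, 91.9]
force: [1.0, -1.1, -2.9]
finger_gap: 0.149
finger_force: 59.2
[-0.41241651  0.25617493 -4.14863879] 0.15830810593783104 [ 587.82672318 -336.2300326   157.22082911] 59.119189381599426
```

The cassette is held: gap 14 mm, about 4 N of load. I'll lift it and carry it over to the drawer.

```bash
python3 -m jog '[[[0,0,0.2],0],[[0,0,0.4],0],[[0,0,0.6],0],[[0,0,0.8],0],[[0,0,0.9],0]]'
python3 -m jog '[[[-0.03,0.17,0],-0.1],[[-0.06,0.34,0],-0.2],[[-0.1,0.52,0],-0.3],[[-0.13,0.7,0],-0.4],[[-0.16,0.86,0],-0.472]]'
python3 -m jog '[[[-0.03,0.17,0],-0.1],[[-0.06,0.34,0],-0.2],[[-0.1,0.52,0],-0.3],[[-0.13,0.7,0],-0.4],[[-0.16,0.86,0],-0.472]]'
python3 -m jog '[[[-0.03,0.17,0],-0.1],[[-0.06,0.34,0],-0.2],[[-0.1,0.52,0],-0.3],[[-0.13,0.7,0],-0.4],[[-0.16,0.86,0],-0.472]]'
python3 -m jog '[[[0,0,0],0],[[0,0,0],0],[[0,0,0],0]]'
python3 - <<'E'
from h import *
import pickle
c=grab_frame('wrist');save('w2',c['frame']);pickle.dump(c,open('w2.pkl','wb'))
s=get_state();print(s['tcp_pos'],s['eef_rot'],s['t'],s['force'],s['finger_gap'],s['qpos'])
E
```

```text
t: 4.6
tcp_pos: [587.7, -336.2, 339.2]
eef_rot: [179.8, 0.1, 91.9]
force: [0.4, 0.1, -2.7]
finger_gap: 0.151
finger_force: 59.3
t: 5.1
tcp_pos: [554.3, -162.1, 334.5]
eef_rot: [-179.8, 0.0, 63.4]
force: [-0.3, -0.5, -3.1]
finger_gap: 0.15
finger_force: 59.3
t: 5.6
tcp_pos: [522.1, 9.7, 334.8]
eef_rot: [-179.9, 0.2, 35.1]
force: [0.8, 0.5, -3.2]
finger_gap: 0.15
finger_force: 59.3
t: 6.1
tcp_pos: [503.9, 116.8, 334.8]
eef_rot: [-177.3, 0.3, 11.9]
force: [0.5, -0.6, -3.0]
finger_gap: 0.152
finger_force: 59.3
t: 6.4
tcp_pos: [504.9, 113.2, 336.4]
eef_rot: [-177.4, 0.2, 11.5]
force: [0.4, 0.2, -2.8]
finger_gap: 0.147
finger_force: 59.3
[504.90415569 113.30949433 336.52846355] [-1.77430808e+02  1.34277883e-01  1.15539553e+01] 6.45 [-0.07182459  0.17580846 -4.84492298] 0.15231481016358656 [ 11.50257805  15.23528121   7.0115825   81.91288445   2.56907036
 179.94857123]
```

View pics/w2.png

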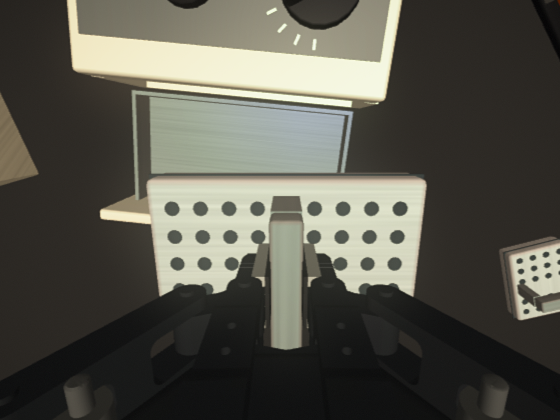

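The wrist view shows the held cassette, the drawer's rear part with its back wall top from (134,92) to (352,112), and the dryer front edge from (73,68) to (386,100). Joint 6 is at its limit (180°), so I'll use the other half-turn, yaw 187. First I'll measure the drawer.

```bash
python3 - <<'E'
from h import *
import pickle
c=pickle.load(open('w2.pkl','rb'));D=pickle.load(open('d0.pkl','rb'));s=D['scene'];d=D['side']
for l,a,b,z in [('backwall top outer',(134,92),(352,112),53),('body front top',(73,68),(386,101),125),('face top (left end outer)',(102,216),(150,222),100)]:
    A,B=on(c,*a,z),on(c,*b,z);v=A-B;print(l,A.round(1),B.round(1),np.linalg.norm(v).round(1),'yaw',np.degrees(np.arctan2(-v[0],v[1])).round(1))
def tri(p,q):
    o1,d1=ray(s,*p);o2,d2=ray(d,*q);M=np.c_[d1,-d2];k=np.linalg.lstsq(M,o2-o1,rcond=None)[0]
    return ((o1+d1*k[0]+o2+d2*k[1])/2).round(1),np.linalg.norm(o1+d1*k[0]-o2-d2*k[1]).round(1)
for p,q,l in [((453,287),(260,262),'faceL?'),((453,287),(344,296),'face -y'),((568,273),(260,262),'face +y'),((568,326),(347,229),'start')]:
    print(l,tri(np.array(p)*.7,np.array(q)*.7))
E
```

```text
backwall top outer [566.1 306.4  53. ] [592.2  71.7  53. ] 236.1 yaw 6.4
body front top [576.2 322.5 125. ] [602.2  56.8 125. ] 267.0 yaw 5.6
face top (left end outer) [437.1 307.  100. ] [441.4 256.2 100. ] 50.9 yaw 4.8
faceL? (array([386.6, 115.8, 122.8]), np.float64(184.2))
face -y (array([470.5,  42.1, 103.8]), np.float64(3.3))
face +y (array([437.3, 311.6,  95.5]), np.float64(4.2))
start (array([656.8, 236.2, 139.5]), np.float64(8.8))
```

```bash
python3 -m jog '[[[0,0,0],0.14],[[0,0,0],0.28],[[0,0,0],0.42],[[0,0,0],0.56],[[0,0,0],0.7]]'
python3 -m jog '[[[0,0,0],0.14],[[0,0,0],0.28],[[0,0,0],0.42],[[0,0,0],0.56],[[0,0,0],0.7]]'
python3 -m jog '[[[0,0.08,0],0.14],[[0,0.16,0],0.28],[[0,0.24,0],0.42],[[0,0.3,0],0.56],[[0,0.3,0],0.7]]'
python3 -m jog '[[[0,0,0],0.14],[[0,0,0],0.28],[[0,0,0],0.42],[[0,0,0],0.56],[[0,0,0],0.7]]'
python3 -m jog '[[[0,0,0],0],[[0,0,0],0],[[0,0,0],0]]'
```

```text
t: 6.95
tcp_pos: [505.0, 113.7, 336.9]
eef_rot: [-177.4, 0.1, 53.9]
force: [-0.8, -1.0, -3.2]
finger_gap: 0.152
finger_force: 59.3
t: 7.45
tcp_pos: [505.0, 113.7, 336.9]
eef_rot: [-177.4, 0.1, 95.9]
force: [-0.4, -0.2, -3.1]
finger_gap: 0.149
finger_force: 59.3
t: 7.95
tcp_pos: [505.0, 175.3, 336.7]
eef_rot: [-177.5, 0.1, 138.1]
force: [-0.0, 0.1, -3.3]
finger_gap: 0.149
finger_force: 59.3
t: 8.45
tcp_pos: [504.9, 173.8, 336.8]
eef_rot: [-177.4, 0.1, 179.9]
force: [-0.4, -0.7, -3.6]
finger_gap: 0.155
finger_force: 59.3
t: 8.75
tcp_pos: [504.9, 173.9, 336.8]
eef_rot: [-177.4, 0.1, 179.5]
force: [-0.3, -0.2, -3.8]
finger_gap: 0.149
finger_force: 59.3
```

```bash
python3 -m jog '[[[0.075,0.058,-0.2],0.107],[[0.075,0.058,-0.4],0.107],[[0.075,0.058,-0.5],0.107],[[0.075,0.058,-0.5],0.107],[[0.075,0.058,-0.5],0.107]]'
python3 -m jog '[[[0,0,-0.1],0],[[0,0,-0.2],0],[[0,0,-0.3],0],[[0,0,-0.35],0],[[0,0,-0.35],0]]'
python3 - <<'E'
from h import *
a=grab_frame('scene');b=grab_frame('side')
r=lambda im:cv2.resize(im,(400,400),interpolation=cv2.INTER_CUBIC)
save('p3',np.hstack([r(a['frame'][170:310,310:450]),r(b['frame'][120:240,170:290])]))
E
```

```text
t: 9.25
tcp_pos: [520.1, 185.7, 237.2]
eef_rot: [-177.4, 0.1, -174.0]
force: [0.4, -0.1, -3.1]
finger_gap: 0.154
finger_force: 59.3
t: 9.75
tcp_pos: [519.9, 185.6, 167.0]
eef_rot: [-177.4, 0.1, -174.0]
force: [0.1, -0.3, -2.5]
finger_gap: 0.148
finger_force: 59.2
```

View pics/p3.png

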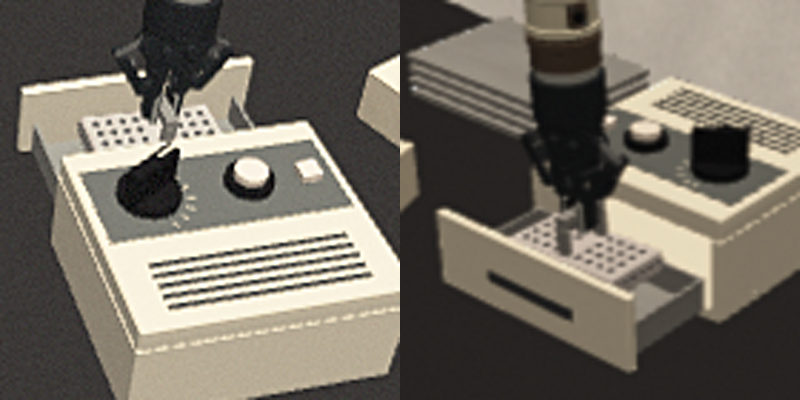

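Both views show the cassette centred inside the drawer walls, at left (150,125) and right (585,245). Next I'll lower it and release.

```bash
python3 -m jog '[[[0,0,-0.06],0],[[0,0,-0.12],0],[[0,0,-0.135],0],[[0,0,-0.145],0],[[0,0,-0.15],0]]'
python3 -m jog '[[[0,0,0],0],[[0,0,0],0],[[0,0,0],0],[[0,0,0],0]]' 45
```

```text
t: 10.35
tcp_pos: [520.4, 184.8, 138.6]
eef_rot: [-177.3, 0.2, -174.0]
force: [-1.8, -5.7, 11.2]
finger_gap: 0.151
finger_force: 61.5
t: 10.75
tcp_pos: [519.8, 185.8, 136.7]
eef_rot: [-177.4, 0.1, -173.9]
force: [-1.0, -0.1, 0.3]
finger_gap: 0.525
finger_force: 0.0
```

```bash
python3 -m jog '[[[0,0,0.12],0],[[0,0,0.3],0],[[0,0,0.5],0],[[-0.2,-0.02,0.5],0],[[-0.4,-0.04,0.5],0]]'
python3 -m jog '[[[-0.15,-0.02,0],0],[[-0.15,-0.02,0],0],[[-0.15,-0.02,-0.2],0],[[-0.15,-0.02,-0.4],0],[[-0.15,-0.02,-0.44],0]]' 0
python3 -m jog '[[[0,0,0],0],[[0,0,0],0],[[0,0,0],0]]'
python3 -c "
from h import *
import plant; print([ (k,getattr(plant,k)) for k in dir(plant) if 'over' in k.lower()])
c=grab_frame('side')
save('p4',cv2.resize(c['frame'][100:260,150:330],(720,640))[:600])"
```

```text
t: 11.25
tcp_pos: [440.7, 178.2, 238.4]
eef_rot: [-177.5, 0.4, -174.0]
force: [-1.0, -0.2, -0.3]
finger_gap: 0.531
finger_force: 0.0
t: 11.75
tcp_pos: [407.8, 172.7, 145.4]
eef_rot: [-177.3, -0.3, -173.9]
force: [-1.0, -0.2, -1.1]
finger_gap: -0.004
finger_force: 0.0
t: 12.05
tcp_pos: [411.4, 174.3, 150.6]
eef_rot: [-177.5, 0.3, -173.9]
force: [0.5, -0.4, 0.2]
finger_gap: 0.001
finger_force: 0.0
[('finger_overhang', 72.6)]
```

View pics/p4.png

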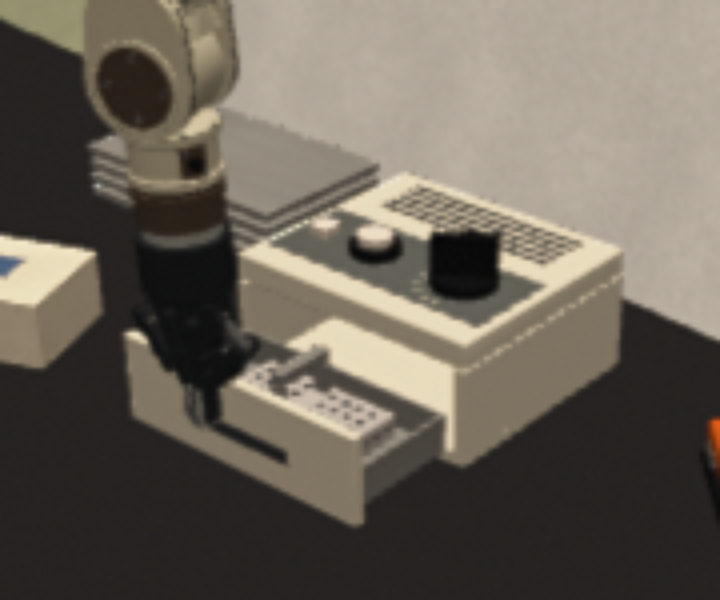

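The picture shows the cassette flat in the drawer at (320,400), with the shut fingers in front of the face at (200,400). Now I'll push.

```bash
python3 -m jog '[[[0.07,0.007,0],0],[[0.14,0.015,0],0],[[0.22,0.023,0],0],[[0.3,0.032,0],0],[[0.38,0.04,0],0]]'
python3 -m jog '[[[0.08,0.008,0],0],[[0.16,0.017,0],0],[[0.24,0.025,0],0],[[0.28,0.03,0],0],[[0.3,0.032,0],0]]'
```

```text
t: 12.6
tcp_pos: [485.5, 181.8, 149.9]
eef_rot: [-177.5, 0.0, -173.9]
force: [-4.2, 0.6, 3.5]
finger_gap: 0.004
finger_force: 2.1
t: 13.1
tcp_pos: [546.2, 188.2, 149.5]
eef_rot: [-177.4, 0.1, -173.9]
force: [-2.8, 0.1, 2.7]
finger_gap: 0.001
finger_force: 1.7
```

```bash
python3 -m jog '[[[0.03,0.003,0],0],[[0.06,0.006,0],0],[[0.08,0.008,0],0],[[0.1,0.01,0],0],[[0.11,0.011,0],0]]'
python3 -m jog '[[[0.01,0.001,0],0],[[0.02,0.002,0],0],[[0.03,0.003,0],0],[[0.03,0.003,0],0]]'
```

```text
t: 13.6
tcp_pos: [563.8, 189.9, 148.5]
eef_rot: [-177.4, -0.5, -173.9]
force: [-18.2, -0.6, 13.5]
finger_gap: 0.001
finger_force: 9.2
t: 14.0
tcp_pos: [564.4, 189.9, 148.6]
eef_rot: [-177.4, -1.1, -173.8]
force: [-29.9, -2.2, 20.3]
finger_gap: 0.001
finger_force: 15.1
```

```bash
python3 -m jog '[[[-0.08,-0.008,0],0],[[-0.15,-0.015,0.1],0],[[-0.15,-0.015,0.3],0],[[-0.15,-0.015,0.5],0],[[-0.15,-0.015,0.7],0]]'
python3 -m jog '[[[0.2,-0.05,0.1],0],[[0.4,-0.1,0.2],0],[[0.5,-0.15,0.2],0],[[0.5,-0.15,0.2],0],[[0.5,-0.15,0.2],0]]' 70
python3 - <<'E'
from h import *
import pickle
c=grab_frame('wrist');save('w5',c['frame']);pickle.dump(c,open('w5.pkl','wb'))
a=grab_frame('side');pickle.dump(a,open('s5.pkl','wb'))
s=get_state();print(s['tcp_pos'],s['eef_rot'],s['t'],s['qpos'])
E
```

```text
t: 14.5
tcp_pos: [544.5, 187.8, 290.5]
eef_rot: [-177.4, 0.2, -174.0]
force: [1.0, -0.7, 0.2]
finger_gap: 0.001
finger_force: 0.0
t: 15.0
tcp_pos: [644.4, 157.4, 327.9]
eef_rot: [-177.4, 0.1, -174.0]
force: [0.1, 0.9, -1.0]
finger_gap: 0.819
finger_force: 0.0
[643.31591607 158.12414632 328.36488386] [-1.77415056e+02  5.10198125e-02 -1.73917391e+02] 15.1 [14.70248445 33.59559561 33.71666768 90.45831505 -2.56337321  8.62857228]
```

View pics/w5.png

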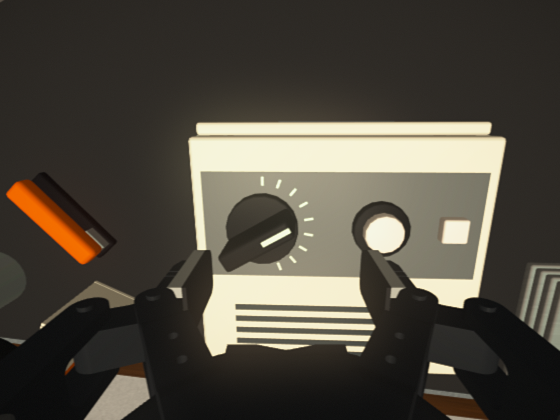

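The wrist view shows:
- the drawer face flush along the top edge at (345,128);
- the dial disc centred at about (262,229), with its white pointer line from (262,244) to (290,233) pointing right and slightly up;
- the start key at (384,235) and the stop key at (455,231).

```bash
python3 - <<'E'
from h import *
import pickle
c=pickle.load(open('w5.pkl','rb'))
for l,p,z in [('disc',(262,229),140),('wl a',(262,244),179),('wl b',(290,233),179),('start',(384,235),147),('stop',(455,231),137),('faceA',(197,124),100),('faceB',(491,124),100),('bodyA',(190,138),125),('bodyB',(504,138),125),('mark0',(262,181),125),('mark4',(309,219),125),('mark8',(279,267),125)]:
    print(l,on(c,*p,z).round(1))
f=c['frame'];h=cv2.cvtColor(f,cv2.COLOR_RGB2HSV)
m=np.zeros(f.shape[:2],np.uint8);m[170:275,215:320]=(h[...,2]>160)[170:275,215:320]*255
for k in cv2.findContours(m,cv2.RETR_EXTERNAL,cv2.CHAIN_APPROX_NONE)[0]:
    if cv2.contourArea(k)<3: continue
    q=cv2.minAreaRect(np.array([on(c,u,v,125)[:2] for u,v in k.reshape(-1,2)],np.float32))
    q2=cv2.minAreaRect(np.array([on(c,u,v,179)[:2] for u,v in k.reshape(-1,2)],np.float32))
    print(cv2.minAreaRect(k)[0],np.round(q[0]),[round(x,1) for x in q[1]],round(q[2]), 'z179',np.round(q2[0]),np.round(q2[1]),round(q2[2],1))
m=cv2.inRange(h[...,2],0,40);
E
```

```text
disc [672.2 130.9 140. ]
wl a [670.  135.4 179. ]
wl b [658.8 155.3 179. ]
start [662.7 233.8 147. ]
stop [655.3 295.8 137. ]
faceA [591.1  58.5 100. ]
faceB [563.6 322.8 100. ]
bodyA [602.5  60.8 125. ]
bodyB [574.7 322.  125. ]
mark0 [632.9 125.8 125. ]
mark4 [662.9 171.3 125. ]
mark8 [713.7 148.9 125. ]
(279.0, 266.0) [713. 149.] [9.0, 4.0] 26 z179 [686. 150.] [7. 3.] 25.9
(292.5, 259.0) [704. 161.] [9.0, 3.5] 49 z179 [679. 159.] [7. 3.] 49.3
(302.4999694824219, 247.9999542236328) [692. 169.] [9.1, 3.8] 61 z179 [669. 166.] [7. 3.] 61.3
(307.9807434082031, 234.0961456298828) [677. 172.] [9.4, 3.6] 85 z179 [658. 169.] [8. 3.] 84.9
(275.4169616699219, 237.34426879882812) [684. 143.] [5.5, 30.5] 36 z179 [664. 145.] [ 4. 24.] 36.0
(308.1216125488281, 218.72972106933594) [663. 170.] [3.6, 9.2] 17 z179 [646. 167.] [3. 7.] 16.7
(303.0, 203.99996948242188) [650. 164.] [4.1, 9.5] 41 z179 [636. 162.] [3. 8.] 41.2
(267.0, 183.5) [635. 130.] [24.2, 91.7] 6 z179 [624. 135.] [19. 74.] 6.3
```

Face-to-body distance is about 12 mm, so the drawer is shut. The pointer is at about 60° (click 3), with the axis at about (672.5,130.5). I'll turn the tool to the bar (yaw 126) at height and check again.

```bash
python3 -m jog '[[[0.04,-0.03,0],-0.14],[[0.08,-0.06,0],-0.28],[[0.12,-0.1,0],-0.42],[[0.156,-0.13,0],-0.56],[[0.156,-0.13,0],-0.7]]' 50 80
python3 -m jog '[[[0,0,-0.06],-0.14],[[0,0,-0.12],-0.28],[[0,0,-0.2],-0.3],[[0,0,-0.2],-0.3],[[0,0,-0.2],-0.3]]'
python3 - <<'E'
from h import *
c=grab_frame('wrist');save('w6',c['frame']);f=c['frame'];h=cv2.cvtColor(f,cv2.COLOR_RGB2HSV)
s=get_state();print(s['tcp_pos'],s['eef_rot'])
u0,v0=proj(c,[665,145,179]);print(u0,v0)
m=((h[...,2]>150)&(h[...,1]<90)).astype(np.uint8)*255
for k in cv2.findContours(m,cv2.RETR_LIST,cv2.CHAIN_APPROX_NONE)[0]:
    q2=cv2.minAreaRect(np.array([on(c,u,v,179)[:2] for u,v in k.reshape(-1,2)],np.float32))
    if 15<max(q2[1])<35 and min(q2[1])<9: print(cv2.minAreaRect(k)[0],'z179',np.round(q2[0],1),np.round(q2[1],1),round(q2[2],1))
E
```

```text
t: 15.6
tcp_pos: [674.9, 131.7, 328.7]
eef_rot: [-177.4, 0.1, 143.7]
force: [0.5, 1.2, 0.3]
finger_gap: 0.587
finger_force: 0.0
t: 16.1
tcp_pos: [674.3, 132.4, 289.1]
eef_rot: [-177.4, 0.1, 126.1]
force: [-0.7, 0.4, 0.7]
finger_gap: 0.585
finger_force: 0.0
[674.71120505 132.38495653 289.84302984] [-1.77463932e+02  1.23723592e-01  1.26133413e+02]
292.38866323634346 209.3139593055546
(290.5, 208.5) z179 [663.9 144.5] [ 4.2 24.1] 36.5
(428.5, 7.5) z179 [657. 269.] [17.   6.6] 35.2
```

View pics/w6.png

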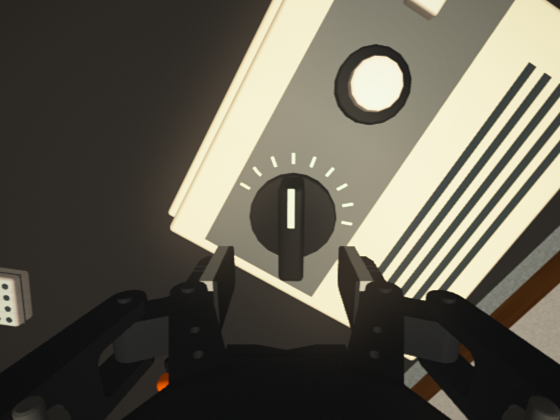

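The tool is aligned: the bar is upright in the image at (291,225) and the pointer sits on the fourth mark (293,158), which is click 3 at 60°. Descend and grip.

```bash
python3 -m jog '[[[0,0,-0.1],0],[[0,0,-0.2],0],[[0,0,-0.3],0],[[0,0,-0.34],0],[[0,0,-0.34],0]]'
python3 -m jog '[[[0,0,0],0],[[0,0,0],0],[[0,0,0],0],[[0,0,0],0],[[0,0,0],0]]' 0 80
python3 -c "
from h import *
s=get_state();print(s['wrist_torque'],s['finger_gap']*85.4,s['qpos'])"
```

```text
t: 16.65
tcp_pos: [674.6, 131.9, 220.2]
eef_rot: [-177.3, 0.1, 126.1]
force: [0.2, -0.5, 1.1]
finger_gap: 0.586
finger_force: 0.0
t: 17.15
tcp_pos: [675.5, 131.8, 223.0]
eef_rot: [-177.6, 0.2, 126.0]
force: [-4.0, -1.9, 5.7]
finger_gap: 0.172
finger_force: 80.0
[ 0.15309403 -0.07178942 -0.01965058] 14.70035031135458 [11.42873299 39.62672529 28.79857681 81.30606791 -1.15692137 65.41202301]
```

```bash
python3 -m jog '[[[-0.001,0,0],0.1],[[-0.002,0.001,0],0.2],[[-0.003,0.002,0],0.3],[[-0.005,0.002,0],0.4],[[-0.006,0.003,0],0.5]]'
python3 -m jog '[[[-0.001,0,0],0.1],[[-0.002,0.001,0],0.2],[[-0.003,0.002,0],0.3],[[-0.005,0.002,0],0.4],[[-0.006,0.003,0],0.48]]'
python3 -c "
from h import *
s=get_state();print(s['wrist_torque'])"
python3 -m jog '[[[0,0,0],0.03],[[0,0,0],0.06],[[0,0,0],0.06]]'
python3 -c "
from h import *
s=get_state();print(s['wrist_torque'],s['eef_rot'],s['finger_gap']*85.4)"
```

```text
t: 17.65
tcp_pos: [674.2, 132.7, 222.9]
eef_rot: [-177.6, 0.2, 156.3]
force: [-2.7, -1.8, 4.9]
finger_gap: 0.174
finger_force: 80.0
t: 18.15
tcp_pos: [672.8, 133.0, 222.9]
eef_rot: [-177.5, 0.2, -174.9]
force: [-1.6, -2.8, 7.2]
finger_gap: 0.174
finger_force: 80.1
[0.52100543 0.65643418 0.00116313]
t: 18.45
tcp_pos: [672.8, 132.9, 223.0]
eef_rot: [-177.5, 0.2, -171.8]
force: [-3.4, -1.7, 6.5]
finger_gap: 0.176
finger_force: 88.0
[ 0.68708077  0.67308274 -1.46839317] [-177.53268571    0.23666374 -171.79393025] 14.990171464517164
```

At the stop: −1.5 N m at yaw 188 against about 0 at 185. Now clockwise 80° to yaw 106.

```bash
python3 -m jog '[[[0.001,-0.001,0],-0.1],[[0.002,-0.002,0],-0.24],[[0.004,-0.003,0],-0.38],[[0.006,-0.004,0],-0.52],[[0.007,-0.005,0],-0.66]]'
python3 -m jog '[[[0.001,-0.001,0],-0.14],[[0.002,-0.002,0],-0.28],[[0.004,-0.003,0],-0.42],[[0.006,-0.004,0],-0.56],[[0.007,-0.005,0],-0.66]]'
python3 -m jog '[[[0,0,0],-0.05],[[0,0,0],-0.05],[[0,0,0],-0.05]]'
python3 -c "
from h import *
s=get_state();print(s['wrist_torque'],s['eef_rot'],s['finger_gap']*85.4)"
```

```text
t: 18.95
tcp_pos: [674.6, 132.4, 222.9]
eef_rot: [-177.6, 0.2, 148.5]
force: [-1.9, -1.0, 5.8]
finger_gap: 0.173
finger_force: 79.9
t: 19.45
tcp_pos: [675.9, 131.0, 223.0]
eef_rot: [-177.6, 0.1, 109.0]
force: [-4.2, -1.2, 5.7]
finger_gap: 0.176
finger_force: 79.9
t: 19.75
tcp_pos: [675.9, 130.9, 222.9]
eef_rot: [-177.6, 0.1, 106.2]
force: [-3.8, -1.9, 5.4]
finger_gap: 0.175
finger_force: 79.9
[-0.05259079 -0.23113559 -0.02991117] [-1.77591031e+02  1.42418531e-01  1.06240444e+02] 14.923373636350213
```

Torque is about 0, so it's at the middle of a click. I'll release, lift straight up and check the pointer.

```bash
python3 -m jog '[[[0,0,0],0],[[0,0,0],0],[[0,0,0],0],[[0,0,0.1],0],[[0,0,0.2],0]]' 50
python3 -m jog '[[[0,0,0.1],0],[[0,0,0.15],0],[[0,0,0.15],0],[[0,0,0.15],0]]'
python3 - <<'E'
from h import *
c=grab_frame('wrist');save('w7',c['frame']);f=c['frame'];h=cv2.cvtColor(f,cv2.COLOR_RGB2HSV)
s=get_state();print(s['tcp_pos'],s['eef_rot'])
m=((h[...,2]>150)&(h[...,1]<90)).astype(np.uint8)*255
for k in cv2.findContours(m,cv2.RETR_LIST,cv2.CHAIN_APPROX_NONE)[0]:
    q2=cv2.minAreaRect(np.array([on(c,u,v,179)[:2] for u,v in k.reshape(-1,2)],np.float32))
    if 15<max(q2[1])<35 and min(q2[1])<9: print(cv2.minAreaRect(k)[0],'z179',np.round(q2[0],1),np.round(q2[1],1),round(q2[2],1))
E
```

```text
t: 20.25
tcp_pos: [675.0, 131.1, 259.8]
eef_rot: [-177.2, 0.1, 106.3]
force: [0.8, -0.5, -0.2]
finger_gap: 0.582
finger_force: 0.0
t: 20.65
tcp_pos: [675.4, 131.1, 289.9]
eef_rot: [-177.4, 0.1, 106.3]
force: [0.5, -0.6, -1.6]
finger_gap: 0.581
finger_force: 0.0
[675.10717375 131.02293606 289.37284738] [-1.77300969e+02  9.09471829e-02  1.06260646e+02]
(290.5, 206.0) z179 [669.3 147.7] [ 4.2 23.5] 16.2
```

View pics/w7.png

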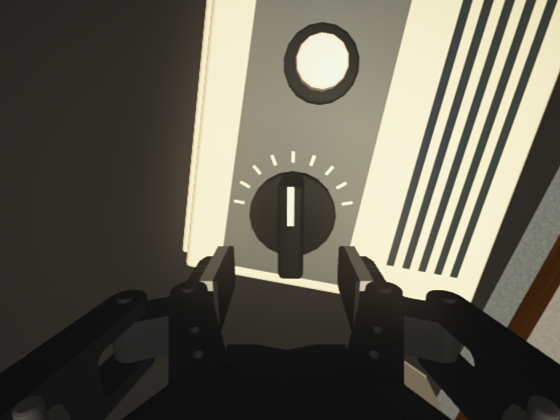

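The pointer now sits on the fifth mark (293,157), which is click 4, and the bar angle is 106° as expected. Next is the start key.

```bash
python3 -m jog '[[[-0.015,0.15,0],0],[[-0.03,0.3,0],0],[[-0.047,0.45,0],0],[[-0.047,0.518,0],0],[[-0.047,0.518,0],0]]' 0
python3 - <<'E'
from h import *
c=grab_frame('wrist');f=c['frame'];h=cv2.cvtColor(f,cv2.COLOR_RGB2HSV)
u0,v0=proj(c,[662.7,233.8,147]);print(u0,v0)
m=((h[...,2]>150)).astype(np.uint8)*255
for k in cv2.findContours(m,cv2.RETR_LIST,cv2.CHAIN_APPROX_NONE)[0]:
    a=cv2.contourArea(k)
    if a>300 and abs(cv2.minAreaRect(k)[0][0]-u0)<60 and abs(cv2.minAreaRect(k)[0][1]-v0)<60:
        print(a,cv2.minEnclosingCircle(k),cv2.minEnclosingCircle(np.array([on(c,u,v,147)[:2] for u,v in k.reshape(-1,2)],np.float32)))
print(get_state()['tcp_pos'])
E
```

```text
t: 21.2
tcp_pos: [665.5, 236.6, 289.3]
eef_rot: [-177.3, 0.1, 106.4]
force: [0.2, -0.3, -0.1]
finger_gap: 0.001
finger_force: 0.0
288.90106658133266 221.3410143618826
1539.0 ((289.8333435058594, 219.5), 23.100112915039062) ((663.2341918945312, 234.9547882080078), 16.594524383544922)
[665.81368027 234.9863527  289.60988771]
```

The key centre is (663.2,235.0) with radius 16.6, as it should be, and the TCP is right for it. Descend and press.

```bash
python3 -m jog '[[[0,0,-0.12],0],[[0,0,-0.22],0],[[0,0,-0.3],0],[[0,0,-0.33],0],[[0,0,-0.33],0]]'
python3 -m jog '[[[0,0,-0.01],0],[[0,0,-0.02],0],[[0,0,-0.03],0],[[0,0,-0.04],0],[[0,0,-0.04],0]]'
```

```text
t: 21.75
tcp_pos: [665.9, 232.9, 223.6]
eef_rot: [-177.3, 0.1, 106.2]
force: [1.2, -0.7, 0.5]
finger_gap: -0.0
finger_force: 0.0
t: 22.25
tcp_pos: [666.5, 234.7, 217.5]
eef_rot: [-177.5, 0.1, 106.3]
force: [1.1, -0.7, 1.3]
finger_gap: 0.002
finger_force: 1.3
```

```bash
python3 -m jog '[[[0,0,-0.01],0],[[0,0,-0.02],0],[[0,0,-0.02],0]]'
```

```text
t: 22.55
tcp_pos: [666.5, 234.7, 213.9]
eef_rot: [-177.5, 0.1, 106.3]
force: [0.9, -0.8, 5.2]
finger_gap: 0.002
finger_force: 2.4
```

Force is still rising, so I'll press a bit more until the key bottoms.

```bash
python3 -m jog '[[[0,0,-0.01],0],[[0,0,-0.02],0],[[0,0,-0.03],0],[[0,0,-0.03],0]]'
```

```text
t: 22.95
tcp_pos: [666.5, 234.7, 213.4]
eef_rot: [-177.8, 0.1, 106.3]
force: [-5.5, -2.7, 21.8]
finger_gap: 0.001
finger_force: 11.3
```

The key has bottomed out: 22 N with z stuck. Now I'll lift off, back away and verify.

```bash
python3 -m jog '[[[0,0,0.05],0],[[0,0,0.2],0],[[0,0,0.4],0],[[0,0,0.6],0],[[0,0,0.6],0]]'
python3 -m jog '[[[-0.1,-0.2,0.1],0],[[-0.2,-0.4,0.1],0],[[-0.2,-0.5,0.1],0],[[-0.2,-0.5,0.1],0],[[-0.2,-0.5,0.1],0]]'
python3 - <<'E'
from h import *
c=grab_frame('wrist');f=c['frame'];h=cv2.cvtColor(f,cv2.COLOR_RGB2HSV)
u0,v0=proj(c,[669,148,179]);print(u0,v0)
m=((h[...,2]>150)&(h[...,1]<90)).astype(np.uint8)*255
for k in cv2.findContours(m,cv2.RETR_LIST,cv2.CHAIN_APPROX_NONE)[0]:
    q2=cv2.minAreaRect(np.array([on(c,u,v,179)[:2] for u,v in k.reshape(-1,2)],np.float32))
    if 15<max(q2[1])<35 and min(q2[1])<9: print(cv2.minAreaRect(k)[0],'z179',np.round(q2[0],1),np.round(q2[1],1),round(q2[2],1))
# unchanged side view since drawer shut, away from arm?
import pickle
a=grab_frame('side')['frame'];b=pickle.load(open('s5.pkl','rb'))['frame'];o=pickle.load(open('d0.pkl','rb'))['side']['frame']
for n,r in [('drawer face front',(185,235,170,250)),('bystanders',(195,360,235,400))]:
    y0,y1,x0,x1=r
    print(n,[float(np.abs(a[y0:y1,x0:x1].astype(int)-q[y0:y1,x0:x1]).mean().round(2)) for q in (b,o)])
print(get_state()['t'])
E
```

```text
t: 23.45
tcp_pos: [667.2, 235.4, 333.7]
eef_rot: [-178.1, 0.0, 106.3]
force: [-0.1, -0.2, 0.3]
finger_gap: 0.001
finger_force: 0.0
t: 23.95
tcp_pos: [626.3, 134.5, 346.4]
eef_rot: [-177.4, 0.1, 106.2]
force: [-0.3, -0.3, -0.4]
finger_gap: -0.002
finger_force: 0.0
351.62151311498957 208.8333451252076
(352.0, 209.5) z179 [669.4 147.4] [ 4.6 23.4] 16.7
drawer face front [0.59, 42.92]
bystanders [0.59, 6.71]
24.05
```

```bash
python3 -c "
from plant import *
print(finish_job())"
```

```text
the job is handed in; nothing more can be done
None
```

The job is handed in at about 24 s: the cassette is flat in the shut drawer, the dial went to its stop and then four clicks clockwise, and the start key was pressed fully and released; nothing touched the stop key or the bystanders.

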